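Find a weighted lever arm's balance point and lay it on a one-post rest

ROBOT

A 7-joint arm with a two-finger parallel gripper is mounted at the origin on a cart in front of the work surface, level with it; the furniture and walls round the work are solid. World frame = base frame: x ahead of the robot, y to its left, z up, the work surface at z = 0. Lengths are in m, angles in rad, forces in N, time in s.
With the tool pointing down it reaches from about 0.425 to 0.875 m from the base axis. Payload 4.7 kg.
Tool frame: the origin (TCP) lies on the centre line of the jaws, within the pads' length; the fingertips stand 14 mm ahead of it and the grasp point (between the pads) lies 5 mm behind it; z points along the fingers, y is the line along which they close (so a half turn about z gives the same grasp; the last joint's range is limited). The gripper opens to 87 mm and grips with 3 to 60 N. Pads are 19 mm wide; open, the fingers measure 117 mm over their backs; the gripper's body (75 mm by 190 mm) begins 51 mm behind the grasp point.
Start: joints at [1.338, 0.321, -0.07, 1.45, 0.023, 1.371, -0.057], TCP at [0.159, -0.63, 0.237] pointing down, gripper open.
Joint ranges: [-2.86, 2.86], [-0.3, 2.09], [-1.38, 1.24], [0.06, 2.45], [-1.56, 4.7], [0.09, 2.05], [-2.69, 2.69]. Speed limits (rad/s): [2.57, 2.57, 3.14, 3.14, 3.14, 3.14, 3.14].

INTERFACE

Orientations are given as a rotation vector (axis times angle).
In Python, from bench import * gives the robot as it stands.
- The arm moves only by the shell command python3 -m jog 'ROWS' [FORCE]. ROWS is JSON, a list of rows, each an object of numbers: "claw": the finger opening in mm, from 0 to 87; "dx", "dy", "dz": the shift along the tool's x, y, z in mm; "spin": the turn about the tool's z in degrees. In form: [{"claw": .., "dx": .., "dy": .., "dz": .., "spin": ..}, ...]. A call has 1 to 20 rows; each row is the pose to reach, as a shift and turn from the pose commanded when the call began, along the tool's axes at that moment; what a row does not reach only later rows make up. A row lasts 1/12 s, in which the tool goes at most 41.7 mm and 7.16 degrees, less where a joint would pass 70% of its speed; a pose out of reach is approached as far as the arm can. A call with a gripper value outside its range is refused whole. The fingers move at their own pace and stop on an object; FORCE is the grip in N (left out, the last holds). Time passes only in rows, so rows that repeat a pose let the fingers close. It gives the time, the measured TCP pose, the force, the opening and the grip force at its end, in the units of the state.
- get_state(): the state, without advancing time (a new reading comes with each control period).
- get_image(name): name is "scene" or "top"; returns a dict with "frame" (480x640x3 uint8, red, green, blue), "depth" (480x640 float32, m along the optical axis (not along the pixel's ray), 0 where there is no reading), "K" (3x3 intrinsics, pixels), "T" (4x4, takes a point from camera to world coordinates). Camera axes: x right, y down, z forward; pixel columns grow to the right and rows downward; lengths in m; the calibration is good to about 2 mm. A picture is of the moment at which its call begins.
- close_job(): hands the job in; it is judged then, once.
The state is a dict: "time": time; "joint_positions": joint angles; "qd": joint speeds; "joint_torque": joint torques, N m; "position": TCP position; "tool_rot": TCP orientation; "ft_force": force on the tool from outside, world axes, zero at the start; "torque": the same for the moment, N m; "grip_width": opening from 0.0 (shut) to 1.0 (fully open); "grip_force": force on a finger pad.
Only numpy, scipy, OpenCV 4.12 (cv2) and the standard library are available. Lean on these libraries where they do the work, as an engineer would, in place of code of your own. Each camera call takes 0.05 s, during which the arm holds its last target. There are 200 camera calls.

TASK

The steel lever arm in the two-cheek rack has a ballast slug fixed somewhere inside it. Find where it balances by small, gentle trial lifts along its length, then lift it there and lay it across the one-post rest, in the saddle, so that it lies level and at rest on that saddle alone. Never let it tip clearly out of level, set it down gently, and leave the other things on the bench where they are.

Things in the scene. Friction and masses are not known exactly. Their poses are not given: they have to be found in the camera images.
- lever_centre (a point): Middle (half-way along, across and up) of the lever arm: a plain closed steel tube 340 mm long (x axis), 20 wide (y), 50 high (z), black end plugs, on its narrow side. With the unseen slug it weighs 0.75 to 0.86 kg; it balances at a point on this x axis up to 90 mm either side of the middle. Held off that point it may tip or slip in the fingers; keep it within 0.2 rad of level.
- rack: Fixed grey rack in which the arm starts, origin at the centre of its underside on the bench, x along the arm. Base plate 290 x 60 x 8 mm and two notched cheeks 18 mm thick, centred 128 mm either side of the origin; notches 26 mm wide, floor at 35 mm height, lips up to 47 mm. Between the cheeks the arm is free on both sides.
- rest_saddle (a point): Centre of the saddle floor of the fixed one-post rest, 90 mm above the bench. Short U notch, open along x: floor 20 mm long (x), 26 mm between lips (y), lips 10 mm high, 12 thick. The arm lies along the saddle's x, either way round, and stays only if its balance point is over the 20 mm floor. 20 mm post on a 110 x 110 x 10 mm plate. More than 25 N on the rest is too much.
- file: Loose flat file with a wooden handle, 280 x 24 x 24 mm, a bystander; origin at the centre of its underside.
- nut_m16: Loose steel hexagon nut 26 mm across, 12 mm high, a bystander; origin at the centre of its underside.
- v_block: Loose steel V-block 50 x 60 x 40 mm, a bystander; origin at the centre of its underside.
- collet_0: Loose steel collet, 29 mm diameter, 32 mm high, a bystander; origin at the centre of its underside.
- calliper: Loose steel calliper, 200 x 51 x 8 mm, a bystander; origin at the centre of its underside.
- screwdriver_yellow: Loose screwdriver, 170 mm long, 27 mm thick handle, a bystander; origin at the centre of its underside.

How it is judged:
On the way:
1. the arm hangs level, clear of the rack and of the rest (height (world z) of lever_centre above 0.085 m and angle between lever_centre's own z axis and vertical below 0.12 rad and contact force between lever_arm and rack below 0.1 N and contact force between lever_arm and rest below 0.1 N), for 0.3 s.
At the end, for the whole second after the job is handed in: the lever arm lies in the saddle of the one-post rest (its middle 21 to 29 mm above the saddle floor, along the saddle within 0.3 rad), upright and level within 0.06 rad, carried by the rest, clear of the rack, let go and at rest (z of lever_centre in the frame of rest_saddle between 0.021 and 0.029 m and angle between lever_centre's own z axis and vertical below 0.06 rad and angle between the x axis of lever_centre and the x axis of rest_saddle, either way round below 0.3 rad and contact force between lever_arm and rest above 3 N and contact force between lever_arm and rack below 0.1 N and linear speed of lever_arm below 0.02 m/s and angular speed of lever_arm below 0.1 rad/s); the robot touches nothing.
It fails at once if the arm tips more than 0.2 rad out of level (angle between lever_centre's own z axis and vertical above 0.2 rad).
It fails at once if the arm or the robot bears on the rest with more than 25 N (contact force between anything else and rest above 25 N).
It fails at once if a loose bystander on the bench is moved by more than 20 mm (distance of any of file, nut_m16, v_block, collet_0, calliper, screwdriver_yellow from where it was at the start of the episode above 0.02 m).
It also fails if it takes over 67 s, if anything falls off the work surface, if the arm or the gripper's body presses on something with over 40 N, if the wrist force passes 120 N, or if a joint passes its speed limit or range.

## Working session

There is one attempt and no reset: what is moved stays moved. The work goes in short steps, Python scripts to look and compute and a shell command to move; the robot and the scene stay as the last step left them, time stands still between calls to the robot, and variables do not carry over. Pictures are saved under pics/ and viewed, at most 10 in all, crops included, and the job is handed in when it is done.

```bash
mkdir -p pics
python3 - <<'E'
from bench import *
import cv2, numpy as np
for n in("scene","top"):
    d=get_image(n); cv2.imwrite(f"pics/{n}0.png",d["frame"][:,:,::-1]); np.savez(f"{n}0.npz",**d); print(n,d["K"].tolist(),np.round(d["T"],3).tolist())
print(get_state())
E
```

```text
scene [[564.9012310536978, 0.0, 317.5991243810195], [0.0, 564.9012310536978, 237.5258868780123], [0.0, 0.0, 1.0]] [[0.679, -0.343, 0.649, -0.044], [-0.734, -0.345, 0.585, -0.427], [0.023, -0.873, -0.486, 0.553], [0.0, 0.0, 0.0, 1.0]]
top [[531.2929903013344, 0.0, 328.38126344180927], [0.0, 531.2929903013344, 237.61473233615183], [0.0, 0.0, 1.0]] [[-0.003, -0.994, 0.113, 0.494], [-1.0, 0.001, -0.017, 0.144], [0.017, -0.113, -0.993, 1.048], [0.0, 0.0, 0.0, 1.0]]
{'time': 0.1, 'joint_positions': array([ 1.33809617,  0.3217669 , -0.07010223,  1.45154619,  0.02260593,
        1.37079704, -0.05692212]), 'qd': array([-5.93581831e-04, -4.01504402e-04, -2.03564472e-04, -2.07630669e-03,
        5.31845739e-04,  7.95338880e-05,  4.06108044e-04]), 'joint_torque': array([ 1.19411834e-04, -4.92570984e+01, -4.05747285e-01, -3.13397920e+01,
       -6.41783117e-02,  3.95293278e-02,  4.98754923e-05]), 'position': array([ 0.15864489, -0.62985945,  0.23556272]), 'tool_rot': array([-3.11600880e+00, -3.86516434e-01,  4.78587932e-04]), 'ft_force': array([ 0.18491674,  0.01297885, -0.97513426]), 'torque': array([ 0.03084251, -0.00453948, -0.01806186]), 'grip_force': 0.0, 'grip_width': 0.9998364951959273}
```

View pics/top0.png

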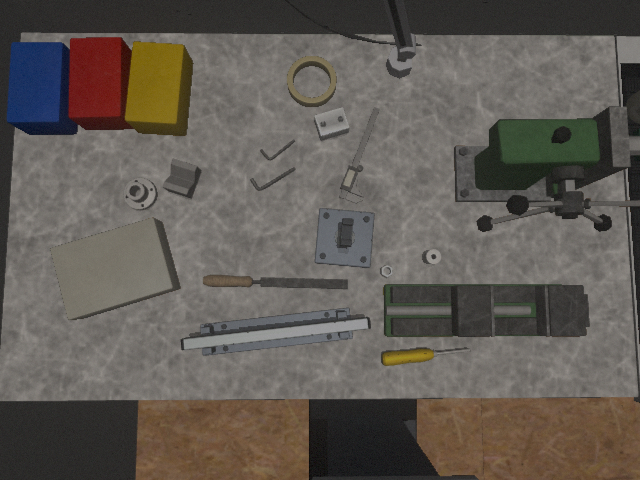

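View pics/scene0.png

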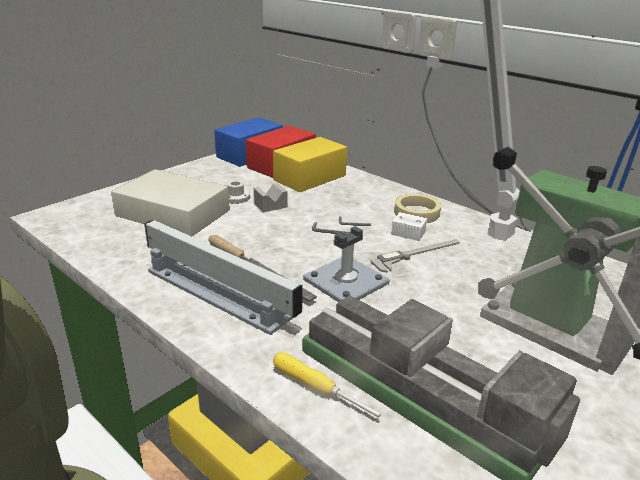

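The top view shows the arm from (183,344) to (368,323). The one-post rest is at (345,233), with its lips spread along image rows, so the saddle's x runs roughly along image columns. The file lies between the arm and the rest at about row 282, and the nut is at (387,271). Next I'll get metric positions.

```bash
cat > h.py <<'E'
import numpy as np, cv2
def cloud(d):
    K,T,z=d["K"],d["T"],d["depth"]; v,u=np.indices(z.shape)
    p=np.stack([(u-K[0,2])/K[0,0]*z,(v-K[1,2])/K[1,1]*z,z],-1)@T[:3,:3].T+T[:3,3]
    p[z==0]=np.nan; return p
def rect(P):
    (c,s,a)=cv2.minAreaRect(P[:,:2].astype(np.float32)*1000); return np.round(c,1),np.round(s,1),round(a,2)
def report(d,n,box,z0,z1):
    p=cloud(d); u0,v0,u1,v1=box; q=p[v0:v1,u0:u1].reshape(-1,3); q=q[(q[:,2]>z0)&(q[:,2]<z1)]
    print(n,len(q),"med",np.round(np.median(q,0)*1000,1),"rect",*rect(q)); return q
E
python3 - <<'E'
from h import *
d=np.load("top0.npz")
q=report(d,"arm top",(170,300,380,365),.075,.095)
a=report(d,"arm top2",(170,300,380,365),.08,.092)
m=q.mean(0); w,v=np.linalg.eigh(np.cov((q-m)[:,:2].T)); print(m,v[:,1],np.degrees(np.arctan2(v[1,1],v[0,1])))
report(d,"rack base",(170,300,380,365),.003,.02)
report(d,"rack cheek",(170,300,380,365),.03,.055)
report(d,"lips",(320,205,375,265),.094,.115)
report(d,"floor",(320,205,375,265),.08,.094)
report(d,"plate",(300,195,385,275),.005,.02)
report(d,"file",(195,270,352,295),.005,.04)
report(d,"nut",(378,262,395,278),.006,.03)
report(d,"collet",(420,245,445,268),.01,.05)
report(d,"vise",(380,280,600,340),.02,.2)
report(d,"driver",(378,342,470,370),.008,.04)
E
```

```text
arm top 2183 med [431.6 223.3  84.4] rect [431.2 221.9] [ 20.2 339.7] 6.18
arm top2 2150 med [431.6 221.8  84.5] rect [431.3 221.9] [ 20.1 339.7] 6.19
[0.43137079 0.22289315 0.0843762 ] [-0.10807287  0.99414298] 96.20423678438165
rack base 2822 med [438.8 225.8   7.4] rect [429.2 229.7] [403.8 122.7] 89.7
rack cheek 379 med [432.1 275.8  45.9] rect [431.2 222.8] [ 50.  334.3] 6.21
lips 154 med [611.4  94.5  99.3] rect [612.9  94.8] [19.9 50.3] 84.82
floor 165 med [613.1  95.3  89.5] rect [611.9  94.9] [19.9 48.5] 84.45
plate 2774 med [609.2  95.8   9.9] rect [619.8  92.4] [152.7 157.1] 88.85
file 1383 med [524.9 232.1  14.1] rect [526.5 235.3] [ 30.3 290.3] 0.61
nut 76 med [546.7  12.2  11.1] rect [545.9  12.8] [22.2 23.5] 88.92
collet 179 med [573.2 -74.7  31.6] rect [573.4 -74.4] [27.6 27.8] 3.97
vise 10619 med [ 471.1 -147.8   63.7] rect [ 470.1 -158.7] [357.8  99. ] 89.84
driver 779 med [385.7 -30.4  21.1] rect [387.1 -59.8] [ 26.2 169.5] 6.54
```

Run:
```python
from h import *
P=[]
for n in("top","scene"):
    d=np.load(n+"0.npz"); p=cloud(d).reshape(-1,3); P.append(p[np.isfinite(p[:,0])])
p=np.vstack(P); p=p[(p[:,0]>.2)&(p[:,0]<.8)]
for y in np.arange(-.65,.1,.05):
    q=p[(p[:,1]>=y)&(p[:,1]<y+.05)]; o=[]
    for x in np.arange(.3,.8,.05):
        r=q[(q[:,0]>=x)&(q[:,0]<x+.05)]; o.append(int(1000*r[:,2].max()) if len(r) else None)
    print(round(y,2),o)
```

```text
-0.65 [None, None, None, None, None, None, None, None, None, None]
-0.6 [None, None, None, None, None, None, None, None, None, None]
-0.55 [None, None, None, None, None, None, 0, 1, 5, 13]
-0.5 [5, 5, 5, 4, 5, 5, 5, 5, 5, 19]
-0.45 [5, 5, 6, 5, 6, 4, 5, 5, 6, None]
-0.4 [5, 4, 6, 6, 5, 5, 127, 4, 227, 223]
-0.35 [4, 6, 115, 116, 115, 5, 274, 261, 262, 263]
-0.3 [6, 5, 116, 116, 115, 5, 243, 227, 242, 243]
-0.25 [5, 6, 66, 66, 66, 5, 256, 223, 274, 272]
-0.2 [6, 4, 113, 113, 113, 6, 307, 195, 242, 242]
-0.15 [6, 18, 114, 114, 113, 5, 312, 31, 241, 240]
-0.1 [6, 27, 111, 113, 110, 37, 5, 5, 4, 5]
-0.05 [6, 29, 67, 66, 66, 5, 5, 5, 7, 7]
0.0 [5, 29, 66, 66, 65, 14, 15, 16, 5, 6]
0.05 [5, 5, 90, 87, 16, 104, 103, 17, 12, 10]
```

```bash
python3 -m jog '[{"claw":87,"dx":97,"dy":-98,"dz":0,"spin":-8},{"claw":87,"dx":97,"dy":-98,"dz":0,"spin":-8},{"claw":87,"dx":97,"dy":-98,"dz":0,"spin":-8},{"claw":87,"dx":97,"dy":-98,"dz":0,"spin":-8},{"claw":87,"dx":164,"dy":-199,"dz":0,"spin":-16},{"claw":87,"dx":164,"dy":-199,"dz":0,"spin":-16},{"claw":87,"dx":164,"dy":-199,"dz":0,"spin":-16},{"claw":87,"dx":230,"dy":-252,"dz":0,"spin":-24},{"claw":87,"dx":230,"dy":-252,"dz":0,"spin":-24},{"claw":87,"dx":296,"dy":-298,"dz":0,"spin":-32},{"claw":87,"dx":296,"dy":-298,"dz":0,"spin":-32},{"claw":87,"dx":352,"dy":-354,"dz":0,"spin":-40},{"claw":87,"dx":352,"dy":-354,"dz":0,"spin":-40},{"claw":87,"dx":398,"dy":-420,"dz":0,"spin":-48},{"claw":87,"dx":398,"dy":-420,"dz":0,"spin":-48},{"claw":87,"dx":398,"dy":-420,"dz":0,"spin":-48}]'
cat >> h.py <<'E'
from scipy.spatial.transform import Rotation as Rn
def togo(s,target,yaw):
    R=Rn.from_rotvec(s["tool_rot"]).as_matrix(); y0=np.degrees(np.arctan2(R[1,0],R[0,0]))
    print("t",round(s["time"],2),"pos",np.round(s["position"]*1000,1),"yaw",round(y0,2),"tilt",np.round(R[:,2],4))
    print("shift mm",np.round(R.T@(np.array(target)-s["position"])*1000,1),"spin",round((y0-yaw+180)%360-180,2))
E
python3 - <<'E'
from h import *
from bench import *
s=get_state(); togo(s,[.4313,.2219,.11],96.2); print(s["joint_positions"].round(2),s["ft_force"].round(2),s["torque"].round(3))
E
```

```text
time: 1.43
position: [0.4447, -0.117, 0.2368]
tool_rot: [-2.679, -1.638, -0.005]
ft_force: [0.6, 0.7, 0.4]
grip_width: 0.998
grip_force: 0.0
t 1.43 pos [ 444.7 -117.   236.8] yaw 62.88 tilt [ 0.0016  0.0029 -1.    ]
shift mm [ 295.1 -166.4  127.8] spin -33.32
[ 0.85 -0.08 -0.61  1.88 -0.05  1.32 -0.22] [0.6  0.74 0.41] [ 0.001 -0.038  0.016]
```

```bash
python3 -m jog '[{"dx":295,"dy":-166,"dz":0,"spin":-33},{"dx":295,"dy":-166,"dz":0,"spin":-33.3},{"dx":295,"dy":-166,"dz":0,"spin":-33.3},{"dx":295,"dy":-166,"dz":0,"spin":-33.3},{"dx":295,"dy":-166,"dz":0,"spin":-33.3},{"dx":295,"dy":-166,"dz":0,"spin":-33.3},{"dx":295,"dy":-166,"dz":0,"spin":-33.3},{"dx":295,"dy":-166,"dz":0,"spin":-33.3},{"dx":295,"dy":-166,"dz":0,"spin":-33.3},{"dx":295,"dy":-166,"dz":40,"spin":-33.3},{"dx":295,"dy":-166,"dz":80,"spin":-33.3},{"dx":295,"dy":-166,"dz":115,"spin":-33.3},{"dx":295,"dy":-166,"dz":128,"spin":-33.3},{"dx":295,"dy":-166,"dz":128,"spin":-33.3},{"dx":295,"dy":-166,"dz":128,"spin":-33.3}]'
python3 - <<'E'
from h import *
from bench import *
s=get_state(); togo(s,[.4313,.2219,.0695],96.2); print(s["joint_positions"].round(2),s["ft_force"].round(2),s["torque"].round(3))
d=get_image("top"); cv2.imwrite("pics/t1.png",d["frame"][270:390,120:420,::-1].repeat(2,0).repeat(2,1))
E
```

```text
t 1.43 pos [ 444.7 -117.   236.8] yaw 62.88 tilt [ 0.0016  0.0029 -1.    ]
shift mm [ 295.  -166.4  168.3] spin -33.32
[ 0.85 -0.08 -0.61  1.88 -0.05  1.32 -0.22] [0.6  0.74 0.41] [ 0.001 -0.038  0.016]$[0]: bad value
```

View pics/t1.png

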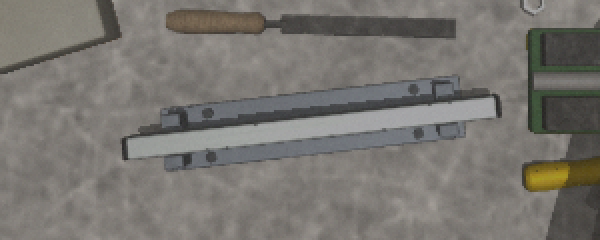

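The picture shows the rack unchanged and no gripper over it. The move was refused because every row needs a claw value.

```bash
python3 -m jog '[{"claw":87,"dx":295,"dy":-166,"dz":0,"spin":-33.3},{"claw":87,"dx":295,"dy":-166,"dz":0,"spin":-33.3},{"claw":87,"dx":295,"dy":-166,"dz":0,"spin":-33.3},{"claw":87,"dx":295,"dy":-166,"dz":0,"spin":-33.3},{"claw":87,"dx":295,"dy":-166,"dz":0,"spin":-33.3},{"claw":87,"dx":295,"dy":-166,"dz":0,"spin":-33.3},{"claw":87,"dx":295,"dy":-166,"dz":0,"spin":-33.3},{"claw":87,"dx":295,"dy":-166,"dz":0,"spin":-33.3},{"claw":87,"dx":295,"dy":-166,"dz":0,"spin":-33.3},{"claw":87,"dx":295,"dy":-166,"dz":40,"spin":-33.3},{"claw":87,"dx":295,"dy":-166,"dz":80,"spin":-33.3},{"claw":87,"dx":295,"dy":-166,"dz":115,"spin":-33.3},{"claw":87,"dx":295,"dy":-166,"dz":128,"spin":-33.3},{"claw":87,"dx":295,"dy":-166,"dz":128,"spin":-33.3},{"claw":87,"dx":295,"dy":-166,"dz":128,"spin":-33.3}]'
python3 - <<'E'
from h import *
from bench import *
s=get_state(); togo(s,[.4313,.2219,.0695],96.2); print(s["joint_positions"].round(2),s["ft_force"].round(2),s["torque"].round(3))
E
```

```text
time: 2.73
position: [0.4336, 0.2122, 0.109]
tool_rot: [-2.114, -2.323, 0.0]
ft_force: [0.3, 0.7, 0.1]
grip_width: 0.998
grip_force: 0.0
t 2.73 pos [433.6 212.2 109. ] yaw 95.4 tilt [-7.e-04  4.e-04 -1.e+00]
shift mm [ 9.8 -1.4 39.5] spin -0.8
[ 0.45  0.18 -1.02  1.98  0.17  1.07 -0.55] [0.33 0.71 0.12] [ 0.027 -0.139  0.035]
```

```bash
python3 -m jog '[{"claw":87,"dx":9.8,"dy":-1.4,"dz":20,"spin":-0.8},{"claw":87,"dx":9.8,"dy":-1.4,"dz":39.5,"spin":-0.8},{"claw":87,"dx":9.8,"dy":-1.4,"dz":39.5,"spin":-0.8},{"claw":40,"dx":9.8,"dy":-1.4,"dz":39.5,"spin":-0.8},{"claw":40,"dx":9.8,"dy":-1.4,"dz":39.5,"spin":-0.8},{"claw":40,"dx":9.8,"dy":-1.4,"dz":39.5,"spin":-0.8},{"claw":10,"dx":9.8,"dy":-1.4,"dz":39.5,"spin":-0.8},{"claw":10,"dx":9.8,"dy":-1.4,"dz":39.5,"spin":-0.8},{"claw":10,"dx":9.8,"dy":-1.4,"dz":39.5,"spin":-0.8},{"claw":10,"dx":9.8,"dy":-1.4,"dz":39.5,"spin":-0.8},{"claw":10,"dx":9.8,"dy":-1.4,"dz":39.5,"spin":-0.8},{"claw":10,"dx":9.8,"dy":-1.4,"dz":39.5,"spin":-0.8}]' 25
cat >> h.py <<'E'
def wr(s):
    R=Rn.from_rotvec(s["tool_rot"]).as_matrix(); print("t",round(s["time"],2),"z",round(s["position"][2]*1000,1),"F",s["ft_force"].round(2),"M tool",(R.T@s["torque"]).round(3),"M",s["torque"].round(3),"grip",round(s["grip_force"],1),"w",round(s["grip_width"]*87,1))
def ends(d):
    p=cloud(d)[290:380,160:400].reshape(-1,3); c=np.array([.4313,.2219]); u=np.array([-.108,.9942]); n=np.array([u[1],-u[0]])
    q=p[np.isfinite(p[:,0])&(p[:,2]>.07)&(p[:,2]<.15)]; t=(q[:,:2]-c)@u; b=(q[:,:2]-c)@n
    for lo,hi in((-.17,-.13),(-.13,-.06),(.06,.13),(.13,.17)):
        m=(t>lo)&(t<hi)&(abs(b)<.009)&(q[:,2]<.12); print((lo,hi),m.sum(),round(np.median(q[m,2])*1000,2) if m.any() else None,end=" ")
    print()
E
python3 - <<'E'
from h import *
from bench import *
s=get_state(); togo(s,[.4313,.2219,.0695],96.2); wr(s); ends(get_image("top"))
E
```

```text
time: 3.73
position: [0.4308, 0.2221, 0.069]
tool_rot: [-2.097, -2.339, 0.0]
ft_force: [0.3, -0.6, -0.0]
grip_width: 0.401
grip_force: 0.0
t 3.73 pos [430.8 222.1  69. ] yaw 96.24 tilt [-1.e-04 -1.e-04 -1.e+00]
shift mm [-0.3  0.4 -0.5] spin 0.04
t 3.73 z 69.0 F [ 0.3  -0.6  -0.03] M tool [-0.117  0.014  0.028] M [ 0.027 -0.115 -0.028] grip 0.0 w 34.9
(-0.17, -0.13) 225 84.35 (-0.13, -0.06) 398 84.54 (0.06, 0.13) 69 84.66 (0.13, 0.17) 228 84.65
```

```bash
python3 -m jog '[{"claw":10,"dx":0,"dy":0,"dz":0,"spin":0},{"claw":10,"dx":0,"dy":0,"dz":0,"spin":0},{"claw":10,"dx":0,"dy":0,"dz":0,"spin":0},{"claw":10,"dx":0,"dy":0,"dz":0,"spin":0},{"claw":10,"dx":0,"dy":0,"dz":0,"spin":0},{"claw":10,"dx":0,"dy":0,"dz":0,"spin":0},{"claw":10,"dx":0,"dy":0,"dz":0,"spin":0},{"claw":10,"dx":0,"dy":0,"dz":0,"spin":0}]' 25
python3 - <<'E'
from h import *
from bench import *
s=get_state(); wr(s)
E
python3 -m jog '[{"claw":10,"dx":0,"dy":0,"dz":-1,"spin":0},{"claw":10,"dx":0,"dy":0,"dz":-2,"spin":0},{"claw":10,"dx":0,"dy":0,"dz":-3,"spin":0},{"claw":10,"dx":0,"dy":0,"dz":-4,"spin":0},{"claw":10,"dx":0,"dy":0,"dz":-5,"spin":0},{"claw":10,"dx":0,"dy":0,"dz":-5,"spin":0},{"claw":10,"dx":0,"dy":0,"dz":-5,"spin":0},{"claw":10,"dx":0,"dy":0,"dz":-5,"spin":0},{"claw":10,"dx":0,"dy":0,"dz":-5,"spin":0}]' 25
python3 - <<'E'
from h import *
from bench import *
s=get_state(); wr(s); ends(get_image("top"))
E
```

```text
time: 4.45
position: [0.4307, 0.2222, 0.0689]
tool_rot: [-2.097, -2.339, 0.001]
ft_force: [-1.0, -1.2, 1.3]
grip_width: 0.231
grip_force: 25.0
t 4.45 z 68.9 F [-0.97 -1.16  1.31] M tool [0.185 0.025 0.053] M [ 0.005  0.187 -0.053] grip 25.0 w 20.1
time: 5.2
position: [0.4306, 0.222, 0.0739]
tool_rot: [-2.097, -2.339, 0.001]
ft_force: [-1.0, -0.1, -6.0]
grip_width: 0.235
grip_force: 25.0
t 5.2 z 73.9 F [-1.03 -0.14 -6.  ] M tool [ 0.019 -0.218 -0.124] M [-0.218 -0.005  0.124] grip 25.0 w 20.4
(-0.17, -0.13) 226 94.59 (-0.13, -0.06) 400 92.96 (0.06, 0.13) 63 85.04 (0.13, 0.17) 225 84.17
```

```bash
python3 -m jog '[{"claw":10,"dx":0,"dy":0,"dz":2,"spin":0},{"claw":10,"dx":0,"dy":0,"dz":4,"spin":0},{"claw":10,"dx":0,"dy":0,"dz":5,"spin":0},{"claw":10,"dx":0,"dy":0,"dz":5,"spin":0},{"claw":40,"dx":0,"dy":0,"dz":5,"spin":0},{"claw":40,"dx":0,"dy":0,"dz":5,"spin":0},{"claw":40,"dx":0,"dy":0,"dz":5,"spin":0},{"claw":40,"dx":0,"dy":0,"dz":5,"spin":0},{"claw":40,"dx":30,"dy":0,"dz":5,"spin":0},{"claw":40,"dx":60,"dy":0,"dz":5,"spin":0},{"claw":40,"dx":60,"dy":0,"dz":5,"spin":0},{"claw":40,"dx":60,"dy":0,"dz":5,"spin":0},{"claw":40,"dx":60,"dy":0,"dz":5,"spin":0},{"claw":40,"dx":60,"dy":0,"dz":5,"spin":0}]' 25
python3 - <<'E'
from h import *
from bench import *
s=get_state(); togo(s,[.4248,.2816,.069],96.2); wr(s); d=get_image("top"); ends(d); report(d,"arm",(170,290,380,365),.075,.1)
for n in("top","scene"):
    p=cloud(np.load(n+"0.npz")).reshape(-1,3); p=p[(p[:,0]>.5)&(p[:,0]<.66)&(p[:,1]>-.24)&(p[:,1]<-.08)&(p[:,2]>.07)]
    if len(p):print(n,len(p),p.min(0),p.max(0),p[p[:,1].argmax()],p[p[:,0].argmin()],p[p[:,2].argmin()])
E
```

```text
time: 6.42
position: [0.4247, 0.2809, 0.0689]
tool_rot: [2.098, 2.338, -0.001]
ft_force: [0.2, 0.7, 0.5]
grip_width: 0.461
grip_force: 0.0
t 6.42 pos [424.7 280.9  68.9] yaw 96.17 tilt [-0.e+00 -7.e-04 -1.e+00]
shift mm [ 0.7  0.2 -0.1] spin -0.03
t 6.42 z 68.9 F [0.16 0.68 0.51] M tool [-0.095 -0.118 -0.012] M [-0.107 -0.107  0.012] grip 0.0 w 40.1
(-0.17, -0.13) 214 84.64 (-0.13, -0.06) 388 84.86 (0.06, 0.13) 0 None (0.13, 0.17) 0 None 
arm 1293 med [440.3 153.7  84.6] rect [439.9 153.3] [ 20.4 203.1] 6.59
top 1475 [ 0.50001445 -0.23995007  0.07012411] [ 0.64912924 -0.0969485   0.31226879] [ 0.51075989 -0.0969485   0.09689624] [ 0.50001445 -0.09813814  0.10499102] [ 0.50027934 -0.09786742  0.07012411]
scene 2587 [ 0.50002678 -0.23996697  0.07009065] [ 0.65037386 -0.09819975  0.30846023] [ 0.51198339 -0.09819975  0.10790163] [ 0.50002678 -0.12217512  0.10976633] [ 0.5129831  -0.16308864  0.07009065]
```

```bash
python3 -m jog '[{"claw":10,"dx":0,"dy":0,"dz":0,"spin":0},{"claw":10,"dx":0,"dy":0,"dz":0,"spin":0},{"claw":10,"dx":0,"dy":0,"dz":0,"spin":0},{"claw":10,"dx":0,"dy":0,"dz":0,"spin":0},{"claw":10,"dx":0,"dy":0,"dz":0,"spin":0},{"claw":10,"dx":0,"dy":0,"dz":0,"spin":0},{"claw":10,"dx":0,"dy":0,"dz":0,"spin":0},{"claw":10,"dx":0,"dy":0,"dz":0,"spin":0},{"claw":10,"dx":0,"dy":0,"dz":-1,"spin":0},{"claw":10,"dx":0,"dy":0,"dz":-2,"spin":0},{"claw":10,"dx":0,"dy":0,"dz":-3,"spin":0},{"claw":10,"dx":0,"dy":0,"dz":-4,"spin":0},{"claw":10,"dx":0,"dy":0,"dz":-5,"spin":0},{"claw":10,"dx":0,"dy":0,"dz":-5,"spin":0},{"claw":10,"dx":0,"dy":0,"dz":-5,"spin":0},{"claw":10,"dx":0,"dy":0,"dz":-5,"spin":0},{"claw":10,"dx":0,"dy":0,"dz":-5,"spin":0}]' 20
python3 - <<'E'
from h import *
from bench import *
s=get_state(); wr(s); d=get_image("top");ends(d); report(d,"arm",(170,290,380,365),.08,.1)
for n in("top","scene"):
    p=cloud(np.load(n+"0.npz")).reshape(-1,3); p=p[(p[:,0]>.54)&(p[:,0]<.68)&(p[:,1]>-.24)&(p[:,1]<-.09)&(p[:,2]>.07)]
    if len(p):print(n,len(p),p.min(0),p.max(0),p[p[:,1].argmax()],p[p[:,0].argmin()],p[p[:,2].argmin()])
E
```

```text
time: 7.88
position: [0.4243, 0.2818, 0.0739]
tool_rot: [-2.097, -2.339, 0.0]
ft_force: [0.4, 0.2, -7.3]
grip_width: 0.227
grip_force: 20.0
t 7.88 z 73.9 F [ 0.35  0.2  -7.32] M tool [-0.102 -0.045  0.023] M [-0.033 -0.107 -0.023] grip 20.0 w 19.7
(-0.17, -0.13) 225 89.58 (-0.13, -0.06) 400 89.86 (0.06, 0.13) 0 None (0.13, 0.17) 0 None 
arm 1315 med [439.3 153.7  89.6] rect [439.4 153.9] [ 20.3 203.4] 6.37
top 1099 [ 0.61260707 -0.23995007  0.08875619] [ 0.64912924 -0.12759637  0.31226879] [ 0.62800088 -0.12759637  0.2941829 ] [ 0.61260707 -0.14610329  0.28963186] [ 0.61825752 -0.14634045  0.08875619]
scene 2167 [ 0.61076071 -0.23996697  0.08190947] [ 0.65037386 -0.12759705  0.30846023] [ 0.62562683 -0.12759705  0.29107731] [ 0.61076071 -0.14828613  0.28866887] [ 0.62506927 -0.15335376  0.08190947]
```

```bash
cat >> h.py <<'E'
def avg(n):
    import bench
    A=[]
    for i in range(n):
        bench.get_image("top"); s=bench.get_state(); R=Rn.from_rotvec(s["tool_rot"]).as_matrix(); A.append(np.r_[s["ft_force"],R.T@s["torque"]])
    A=np.array(A); print("mean",A.mean(0).round(3),"sem",(A.std(0)/n**.5).round(3))
E
python3 -c "
from h import *
avg(20)"
python3 -m jog '[{"claw":10,"dx":0,"dy":0,"dz":0,"spin":0},{"claw":10,"dx":0,"dy":0,"dz":0,"spin":0},{"claw":10,"dx":0,"dy":0,"dz":0,"spin":0},{"claw":10,"dx":0,"dy":0,"dz":0,"spin":0}]' 12
python3 - <<'E'
from h import *
from bench import *
s=get_state(); wr(s); ends(get_image("top"))
E
```

```text
mean [ 0.036 -0.129 -7.76  -0.104 -0.075  0.   ] sem [0.131 0.09  0.132 0.007 0.009 0.007]
time: 9.27
position: [0.4243, 0.2818, 0.074]
tool_rot: [2.097, 2.339, -0.0]
ft_force: [0.2, 0.5, -8.4]
grip_width: 0.229
grip_force: 12.0
t 9.27 z 74.0 F [ 0.18  0.51 -8.39] M tool [-0.184 -0.069 -0.018] M [-0.049 -0.191  0.018] grip 12.0 w 20.0
(-0.17, -0.13) 221 89.78 (-0.13, -0.06) 397 89.74 (0.06, 0.13) 0 None (0.13, 0.17) 0 None
```

```bash
python3 -m jog '[{"claw":10,"dx":0,"dy":0,"dz":2,"spin":0},{"claw":10,"dx":0,"dy":0,"dz":4,"spin":0},{"claw":10,"dx":0,"dy":0,"dz":5,"spin":0},{"claw":10,"dx":0,"dy":0,"dz":5,"spin":0},{"claw":32,"dx":0,"dy":0,"dz":5,"spin":0},{"claw":32,"dx":0,"dy":0,"dz":5,"spin":0},{"claw":32,"dx":0,"dy":0,"dz":5,"spin":0},{"claw":32,"dx":0,"dy":0,"dz":5,"spin":0},{"claw":32,"dx":0,"dy":0,"dz":5,"spin":0},{"claw":32,"dx":0,"dy":0,"dz":5,"spin":0}]' 20
python3 -c "
from h import *
avg(25)"
```

```text
time: 10.15
position: [0.4246, 0.282, 0.0693]
tool_rot: [2.097, 2.339, 0.001]
ft_force: [0.6, -0.2, -1.5]
grip_width: 0.365
grip_force: 0.0
mean [-0.08  -0.16   0.037 -0.111 -0.027 -0.008] sem [0.102 0.092 0.097 0.005 0.006 0.005]
```

```bash
python3 -m jog '[{"claw":32,"dx":6,"dy":0,"dz":0,"spin":0},{"claw":32,"dx":6,"dy":0,"dz":0,"spin":0},{"claw":10,"dx":6,"dy":0,"dz":0,"spin":0},{"claw":10,"dx":6,"dy":0,"dz":0,"spin":0},{"claw":10,"dx":6,"dy":0,"dz":0,"spin":0},{"claw":10,"dx":6,"dy":0,"dz":0,"spin":0},{"claw":10,"dx":6,"dy":0,"dz":0,"spin":0},{"claw":10,"dx":6,"dy":0,"dz":0,"spin":0},{"claw":10,"dx":6,"dy":0,"dz":-1,"spin":0},{"claw":10,"dx":6,"dy":0,"dz":-2,"spin":0},{"claw":10,"dx":6,"dy":0,"dz":-3,"spin":0},{"claw":10,"dx":6,"dy":0,"dz":-4,"spin":0},{"claw":10,"dx":6,"dy":0,"dz":-5,"spin":0},{"claw":10,"dx":6,"dy":0,"dz":-5,"spin":0},{"claw":10,"dx":6,"dy":0,"dz":-5,"spin":0},{"claw":10,"dx":6,"dy":0,"dz":-5,"spin":0},{"claw":10,"dx":6,"dy":0,"dz":-5,"spin":0}]' 30
python3 - <<'E'
from h import *
from bench import *
ends(get_image("top")); avg(25); s=get_state(); wr(s); togo(s,[.6125,.0949,.26],84.6)
E
```

```text
time: 12.82
position: [0.4236, 0.2878, 0.0739]
tool_rot: [2.097, 2.339, -0.0]
ft_force: [-0.6, -0.3, -8.4]
grip_width: 0.23
grip_force: 30.0
(-0.17, -0.13) 225 89.64 (-0.13, -0.06) 400 89.6 (0.06, 0.13) 0 None (0.13, 0.17) 0 None 
mean [ 0.052 -0.138 -7.987 -0.104 -0.026 -0.   ] sem [0.103 0.096 0.11  0.006 0.005 0.006]
t 14.12 z 74.0 F [ 0.02 -0.59 -8.3 ] M tool [-0.109  0.017  0.011] M [ 0.029 -0.106 -0.011] grip 30.0 w 19.7
t 14.12 pos [423.7 287.8  74. ] yaw 96.24 tilt [-0.e+00 -1.e-04 -1.e+00]
shift mm [-212.3  166.7 -186. ] spin 11.64
```

Run:
```python
from h import *
p=cloud(np.load("scene0.npz")); t=cloud(np.load("top0.npz"))
for (u,v) in ((485,284),(490,285),(505,160),(540,262),(520,275)): print("scene",u,v,p[v,u].round(3))
for (u,v) in ((485,222),(517,205),(530,212),(500,222)): print("top",u,v,t[v,u].round(3))
```

```text
scene 485 284 [ 0.619 -0.154  0.108]
scene 490 285 [ 0.62  -0.161  0.109]
scene 505 160 [ 0.615 -0.149  0.296]
scene 540 262 [ 0.703 -0.194  0.126]
scene 520 275 [ 0.632 -0.194  0.136]
top 485 222 [ 0.628 -0.152  0.112]
top 517 205 [ 0.624 -0.138  0.306]
top 530 212 [ 0.638 -0.215  0.158]
top 500 222 [ 0.626 -0.176  0.121]
```

```bash
python3 -m jog '[{"claw":10,"dx":0,"dy":0,"dz":0,"spin":0},{"claw":10,"dx":0,"dy":0,"dz":-3,"spin":0},{"claw":10,"dx":0,"dy":0,"dz":-9,"spin":0},{"claw":10,"dx":0,"dy":0,"dz":-18,"spin":0},{"claw":10,"dx":0,"dy":0,"dz":-29,"spin":0},{"claw":10,"dx":0,"dy":0,"dz":-41,"spin":0},{"claw":10,"dx":0,"dy":0,"dz":-53,"spin":0},{"claw":10,"dx":0,"dy":0,"dz":-65,"spin":0},{"claw":10,"dx":0,"dy":0,"dz":-77,"spin":0},{"claw":10,"dx":0,"dy":0,"dz":-89,"spin":0},{"claw":10,"dx":0,"dy":0,"dz":-100,"spin":0},{"claw":10,"dx":0,"dy":0,"dz":-109,"spin":0},{"claw":10,"dx":0,"dy":0,"dz":-114,"spin":0},{"claw":10,"dx":0,"dy":0,"dz":-116,"spin":0},{"claw":10,"dx":0,"dy":0,"dz":-116,"spin":0},{"claw":10,"dx":0,"dy":0,"dz":-116,"spin":0},{"claw":10,"dx":0,"dy":0,"dz":-116,"spin":0},{"claw":10,"dx":0,"dy":0,"dz":-116,"spin":0}]' 40
python3 - <<'E'
from h import *
from bench import *
s=get_state(); togo(s,[.6125,.0949,.19],83); wr(s); d=get_image("top"); cv2.imwrite("pics/t2.png",d["frame"][:,:,::-1])
s=get_image("scene"); cv2.imwrite("pics/s2.png",s["frame"][:,:,::-1])
E
```

```text
time: 15.62
position: [0.4233, 0.2876, 0.1894]
tool_rot: [-2.097, -2.339, 0.002]
ft_force: [0.5, 0.0, -8.2]
grip_width: 0.227
grip_force: 40.0
t 15.62 pos [423.3 287.6 189.4] yaw 96.25 tilt [-1.2e-03 -4.0e-04 -1.0e+00]
shift mm [-212.1  167.1   -0.8] spin 13.25
t 15.62 z 189.4 F [ 0.5   0.01 -8.15] M tool [-0.086 -0.043 -0.076] M [-0.034 -0.09   0.076] grip 40.0 w 19.7
```

View pics/s2.png

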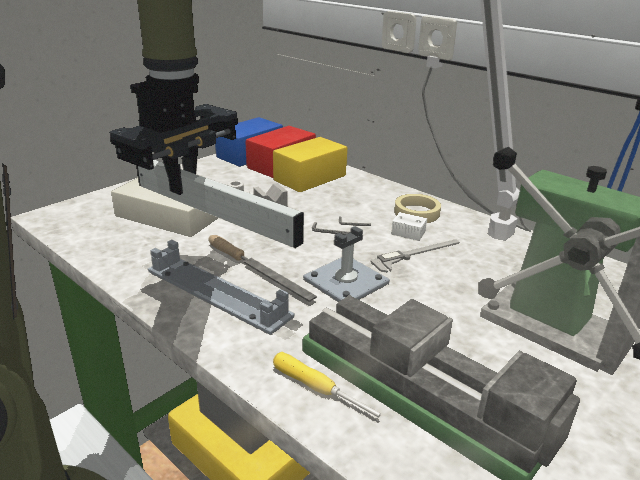

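The arm hangs level and clear of the rack, from (140,180) to (300,230). The lower drill-press knob is at (487,285) and the rest at (347,237). I'll carry the arm across.

```bash
python3 -m jog '[{"claw":10,"dx":-4,"dy":3,"dz":-1,"spin":0.3},{"claw":10,"dx":-12,"dy":9,"dz":-1,"spin":0.8},{"claw":10,"dx":-24,"dy":19,"dz":-1,"spin":1.6},{"claw":10,"dx":-38,"dy":30,"dz":-1,"spin":2.5},{"claw":10,"dx":-52,"dy":41,"dz":-1,"spin":3.4},{"claw":10,"dx":-66,"dy":52,"dz":-1,"spin":4.3},{"claw":10,"dx":-80,"dy":63,"dz":-1,"spin":5.2},{"claw":10,"dx":-94,"dy":74,"dz":-1,"spin":6.1},{"claw":10,"dx":-108,"dy":85,"dz":-1,"spin":7},{"claw":10,"dx":-122,"dy":96,"dz":-1,"spin":7.9},{"claw":10,"dx":-136,"dy":107,"dz":-1,"spin":8.8},{"claw":10,"dx":-150,"dy":118,"dz":-1,"spin":9.7},{"claw":10,"dx":-164,"dy":129,"dz":-1,"spin":10.6},{"claw":10,"dx":-178,"dy":140,"dz":-1,"spin":11.5},{"claw":10,"dx":-192,"dy":151,"dz":-1,"spin":12.3},{"claw":10,"dx":-203,"dy":160,"dz":-1,"spin":12.9},{"claw":10,"dx":-209,"dy":165,"dz":-1,"spin":13.2},{"claw":10,"dx":-212,"dy":167,"dz":-1,"spin":13.2},{"claw":10,"dx":-212,"dy":167,"dz":-1,"spin":13.2},{"claw":10,"dx":-212,"dy":167,"dz":-1,"spin":13.2}]' 40
python3 - <<'E'
from h import *
from bench import *
s=get_state(); togo(s,[.6125,.0949,.134],83); wr(s); d=get_image("top"); p=cloud(d)
cv2.imwrite("pics/t3.png",d["frame"][:,:,::-1])
q=p[150:330,150:560].reshape(-1,3); c=np.array([.6125,.0949]); a=np.radians(83); u=np.array([np.cos(a),np.sin(a)]); t=(q[:,:2]-c)@u; b=(q[:,:2]-c)@np.array([u[1],-u[0]])
for lo in np.arange(-.26,.14,.02):
    m=(t>lo)&(t<lo+.02)&(abs(b)<.03)&(q[:,2]>.17)&(q[:,2]<.23)
    if m.sum()>5: print(round(lo+.01,2),m.sum(),round(np.median(q[m,2])*1000,1),round((b[m].min()+b[m].max())*500,1),round(t[m].min()*1000,1),round(t[m].max()*1000,1))
E
```

```text
time: 17.38
position: [0.6121, 0.0964, 0.191]
tool_rot: [-2.35, -2.083, 0.0]
ft_force: [-0.1, 0.2, -7.9]
grip_width: 0.224
grip_force: 40.0
t 17.38 pos [612.1  96.4 191. ] yaw 83.12 tilt [-9.e-04  8.e-04 -1.e+00]
shift mm [-1.5  0.6 57. ] spin 0.12
t 17.38 z 191.0 F [-0.09  0.19 -7.91] M tool [-0.043  0.038 -0.001] M [ 0.032 -0.047  0.001] grip 40.0 w 19.5
-0.23 129 206.0 0.5 -234.6 -220.3
-0.21 191 206.2 0.6 -220.0 -200.1
-0.19 178 206.1 0.7 -200.0 -180.3
-0.17 91 205.9 0.9 -180.0 -162.3
0.03 7 207.4 0.3 39.3 39.9
0.05 186 206.1 -0.2 40.1 60.0
0.07 192 206.3 0.0 60.0 80.0
0.09 185 206.0 -0.8 80.1 100.0
0.11 41 206.0 -0.5 100.3 104.8
```

View pics/t3.png

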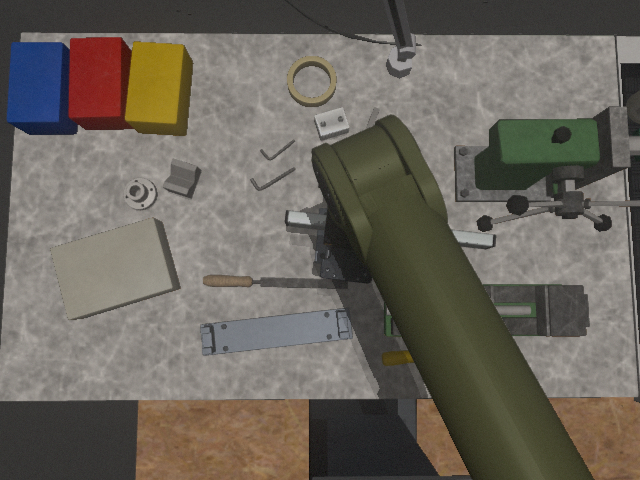

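The arm end at (493,240) sits clear of the knob at (485,222), and the arm is level and centred over the rest. I'll lower it to about 6 mm above the floor.

```bash
python3 -m jog '[{"claw":10,"dx":-1.5,"dy":0.3,"dz":3,"spin":0.1},{"claw":10,"dx":-1.5,"dy":0.3,"dz":9,"spin":0.1},{"claw":10,"dx":-1.5,"dy":0.3,"dz":17,"spin":0.1},{"claw":10,"dx":-1.5,"dy":0.3,"dz":25,"spin":0.1},{"claw":10,"dx":-1.5,"dy":0.3,"dz":33,"spin":0.1},{"claw":10,"dx":-1.5,"dy":0.3,"dz":41,"spin":0.1},{"claw":10,"dx":-1.5,"dy":0.3,"dz":48,"spin":0.1},{"claw":10,"dx":-1.5,"dy":0.3,"dz":53,"spin":0.1},{"claw":10,"dx":-1.5,"dy":0.3,"dz":57,"spin":0.1},{"claw":10,"dx":-1.5,"dy":0.3,"dz":59,"spin":0.1},{"claw":10,"dx":-1.5,"dy":0.3,"dz":60,"spin":0.1},{"claw":10,"dx":-1.5,"dy":0.3,"dz":60,"spin":0.1},{"claw":10,"dx":-1.5,"dy":0.3,"dz":60,"spin":0.1},{"claw":10,"dx":-1.5,"dy":0.3,"dz":60,"spin":0.1}]' 40
python3 - <<'E'
from h import *
from bench import *
s=get_state(); togo(s,[.6125,.0949,.1245],83); wr(s); d=get_image("scene"); i=d["frame"][130:330,200:520,::-1]; cv2.imwrite("pics/s4.png",cv2.resize(i,None,fx=2.5,fy=2.5)); avg(5)
E
```

```text
time: 18.6
position: [0.6132, 0.0937, 0.1315]
tool_rot: [2.354, 2.08, 0.001]
ft_force: [0.5, -0.7, -7.0]
grip_width: 0.233
grip_force: 40.0
t 18.6 pos [613.2  93.7 131.5] yaw 82.94 tilt [ 8.e-04 -0.e+00 -1.e+00]
shift mm [ 1.1 -0.8  7. ] spin -0.06
t 18.6 z 131.5 F [ 0.46 -0.66 -6.98] M tool [-0.103  0.019 -0.025] M [ 0.006 -0.104  0.025] grip 40.0 w 20.2
mean [ 0.217  0.025 -7.834 -0.091 -0.021  0.009] sem [0.213 0.202 0.147 0.015 0.009 0.013]
```

View pics/s4.png

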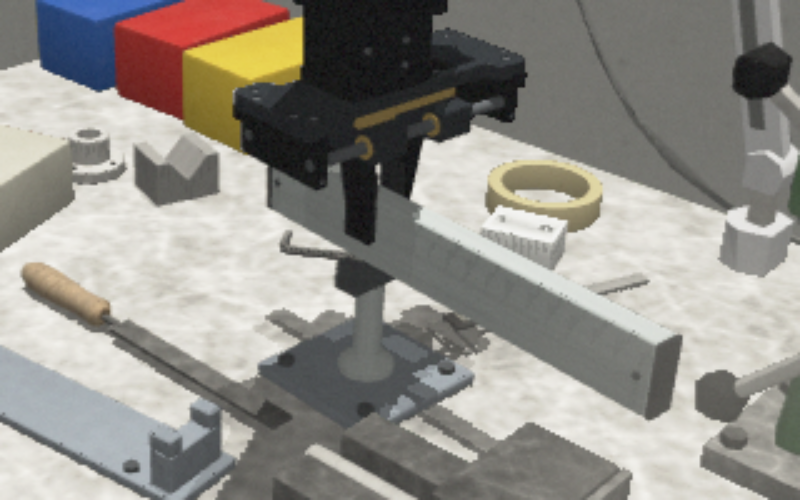

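The arm is centred over the saddle at (360,275), and its end at (675,380) is clear of the knob at (720,395). I'll lower gently.

```bash
python3 -m jog '[{"claw":10,"dx":0.3,"dy":-0.2,"dz":1,"spin":0},{"claw":10,"dx":0.3,"dy":-0.2,"dz":2,"spin":0},{"claw":10,"dx":0.3,"dy":-0.2,"dz":3,"spin":0},{"claw":10,"dx":0.3,"dy":-0.2,"dz":4,"spin":0},{"claw":10,"dx":0.3,"dy":-0.2,"dz":5,"spin":0},{"claw":10,"dx":0.3,"dy":-0.2,"dz":5,"spin":0},{"claw":10,"dx":0.3,"dy":-0.2,"dz":5,"spin":0}]' 40
python3 -c "
from h import *
import bench
avg(6); wr(bench.get_state())"
python3 -m jog '[{"claw":10,"dx":0,"dy":0,"dz":0.4,"spin":0},{"claw":10,"dx":0,"dy":0,"dz":0.8,"spin":0},{"claw":10,"dx":0,"dy":0,"dz":0.8,"spin":0}]' 40
python3 -c "
from h import *
avg(8)"
```

```text
time: 19.48
position: [0.6126, 0.094, 0.1259]
tool_rot: [-2.354, -2.08, 0.0]
ft_force: [0.2, -0.2, -7.8]
grip_width: 0.229
grip_force: 40.0
mean [-6.100e-02 -2.730e-01 -7.797e+00 -1.030e-01 -5.000e-03 -7.000e-03] sem [0.236 0.151 0.161 0.008 0.009 0.01 ]
t 19.78 z 126.1 F [-0.67 -0.98 -7.89] M tool [-0.106  0.021 -0.052] M [ 0.008 -0.108  0.052] grip 40.0 w 19.9
time: 20.03
position: [0.6126, 0.094, 0.1251]
tool_rot: [-2.354, -2.08, 0.0]
ft_force: [0.5, -0.3, -7.7]
grip_width: 0.231
grip_force: 40.0
mean [-3.100e-02  1.400e-02 -7.842e+00 -9.100e-02  1.000e-03 -5.000e-03] sem [0.131 0.126 0.138 0.006 0.009 0.009]
```

```bash
python3 -m jog '[{"claw":10,"dx":0.5,"dy":0,"dz":0.4,"spin":0},{"claw":10,"dx":0.7,"dy":0,"dz":0.8,"spin":0},{"claw":10,"dx":0.7,"dy":0,"dz":0.8,"spin":0}]' 40
python3 -c "
from h import *
avg(8)"
python3 -m jog '[{"claw":10,"dx":0,"dy":0,"dz":0.3,"spin":0},{"claw":10,"dx":0,"dy":0,"dz":0.6,"spin":0},{"claw":10,"dx":0,"dy":0,"dz":0.6,"spin":0}]' 40
python3 -c "
from h import *
avg(8)"
```

```text
time: 20.68
position: [0.6127, 0.0948, 0.1243]
tool_rot: [-2.354, -2.081, 0.0]
ft_force: [0.9, -0.9, -6.8]
grip_width: 0.227
grip_force: 40.0
mean [ 9.600e-02  3.440e-01 -7.906e+00 -1.100e-01 -2.600e-02  1.000e-03] sem [0.146 0.213 0.139 0.008 0.009 0.013]
time: 21.33
position: [0.6129, 0.0947, 0.124]
tool_rot: [2.354, 2.08, -0.0]
ft_force: [-0.5, -0.3, -5.8]
grip_width: 0.227
grip_force: 40.0
mean [-8.780e-01 -4.250e-01 -5.402e+00  7.500e-02 -1.100e-01 -1.000e-03] sem [0.22  0.208 0.193 0.017 0.014 0.009]
```

```bash
python3 -m jog '[{"claw":10,"dx":0,"dy":0,"dz":0.3,"spin":0},{"claw":10,"dx":0,"dy":0,"dz":0.3,"spin":0}]' 40
python3 -c "
from h import *
avg(6)"
```

```text
time: 21.9
position: [0.6129, 0.0947, 0.124]
tool_rot: [2.354, 2.08, -0.0]
ft_force: [-1.7, -0.2, -0.8]
grip_width: 0.223
grip_force: 40.0
mean [-2.622e+00 -3.850e-01  1.310e-01  5.080e-01 -2.860e-01 -2.000e-03] sem [0.21  0.128 0.406 0.023 0.016 0.009]
```

The wrist now reads about zero, so the rest carries the full weight. I'll ease the grip in stages, then open slightly.

```bash
python3 -m jog '[{"claw":10,"dx":0,"dy":0,"dz":0,"spin":0},{"claw":10,"dx":0,"dy":0,"dz":0,"spin":0}]' 15; python3 -m jog '[{"claw":10,"dx":0,"dy":0,"dz":0,"spin":0},{"claw":10,"dx":0,"dy":0,"dz":0,"spin":0},{"claw":10,"dx":0,"dy":0,"dz":0,"spin":0}]' 4 
python3 -c "
from h import *
avg(4)"
python3 -m jog '[{"claw":24,"dx":0,"dy":0,"dz":0,"spin":0},{"claw":24,"dx":0,"dy":0,"dz":0,"spin":0},{"claw":24,"dx":0,"dy":0,"dz":0,"spin":0},{"claw":24,"dx":0,"dy":0,"dz":0,"spin":0}]' 4
cat > chk.py <<'E'
from h import *
from bench import *
s=get_state(); wr(s); print(s["position"]); d=get_image("top"); p=cloud(d)
q=p[150:330,150:560].reshape(-1,3); c=np.array([.6125,.0949]); a=np.radians(83); u=np.array([np.cos(a),np.sin(a)]); t=(q[:,:2]-c)@u; b=(q[:,:2]-c)@np.array([u[1],-u[0]])
for lo,hi in((-.24,-.2),(-.2,-.16),(.04,.07),(.07,.105)):
    m=(t>lo)&(t<hi)&(abs(b)<.03)&(q[:,2]>.11)&(q[:,2]<.17)
    if m.sum()>5: print(lo,m.sum(),round(np.median(q[m,2])*1000,1),round((b[m].min()+b[m].max())*500,1),round(t[m].min()*1000,1),round(t[m].max()*1000,1))
E
python3 chk.py
```

```text
time: 22.37
position: [0.6129, 0.0947, 0.124]
tool_rot: [2.354, 2.08, 0.0]
ft_force: [-5.1, -1.6, 2.3]
grip_width: 0.231
grip_force: 15.0
time: 22.62
position: [0.6129, 0.0948, 0.124]
tool_rot: [2.354, 2.08, 0.0]
ft_force: [-4.1, -0.9, 4.1]
grip_width: 0.23
grip_force: 4.0
mean [-4.178 -1.368  5.379  0.882 -0.426 -0.014] sem [0.435 0.21  0.183 0.012 0.005 0.021]
time: 23.15
position: [0.6132, 0.0948, 0.1234]
tool_rot: [2.354, 2.08, 0.002]
ft_force: [0.4, 0.6, 0.4]
grip_width: 0.273
grip_force: 0.0
t 23.15 z 123.4 F [0.37 0.62 0.38] M tool [-0.079  0.032 -0.021] M [ 0.022 -0.082  0.021] grip 0.0 w 23.7
[0.61324748 0.09480735 0.12341256]
-0.24 279 139.3 0.7 -236.1 -200.0
-0.2 241 139.5 1.1 -199.9 -161.0
0.04 232 139.2 1.2 40.1 69.9
0.07 257 139.2 0.7 70.1 103.3
```

It is level and free of the fingers. I'll open wider, centred, then retreat upward.

```bash
python3 -m jog '[{"claw":50,"dx":0,"dy":0,"dz":0,"spin":0},{"claw":50,"dx":0,"dy":0,"dz":0,"spin":0},{"claw":50,"dx":0,"dy":0,"dz":0,"spin":0},{"claw":50,"dx":0,"dy":0,"dz":0,"spin":0},{"claw":50,"dx":0,"dy":0,"dz":0,"spin":0},{"claw":50,"dx":0,"dy":0,"dz":0,"spin":0},{"claw":50,"dx":0,"dy":0,"dz":-5,"spin":0},{"claw":50,"dx":0,"dy":0,"dz":-15,"spin":0},{"claw":50,"dx":0,"dy":0,"dz":-35,"spin":0},{"claw":50,"dx":0,"dy":0,"dz":-65,"spin":0},{"claw":50,"dx":0,"dy":0,"dz":-95,"spin":0},{"claw":50,"dx":0,"dy":0,"dz":-110,"spin":0},{"claw":50,"dx":0,"dy":0,"dz":-110,"spin":0},{"claw":50,"dx":0,"dy":0,"dz":-110,"spin":0},{"claw":50,"dx":0,"dy":0,"dz":-110,"spin":0}]' 4
python3 chk.py
python3 - <<'E'
from bench import *
import cv2
cv2.imwrite("pics/s5.png",get_image("scene")["frame"][:,:,::-1])
E
```

```text
time: 24.45
position: [0.6124, 0.0945, 0.233]
tool_rot: [-2.354, -2.08, 0.002]
ft_force: [0.2, 0.0, -0.4]
grip_width: 0.576
grip_force: 0.0
t 24.45 z 233.0 F [ 0.22  0.01 -0.44] M tool [-0.135 -0.057  0.012] M [-0.073 -0.127 -0.012] grip 0.0 w 50.1
[0.61237641 0.09446913 0.23302774]
-0.24 151 139.3 1.3 -236.5 -208.4
0.04 230 139.2 0.8 40.1 69.9
0.07 256 139.3 0.7 70.0 103.3
```

View pics/s5.png

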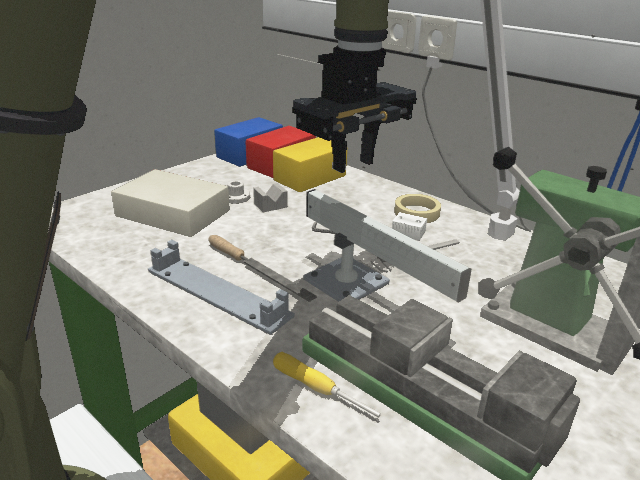

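The arm lies level in the saddle at (345,240), with its near end at (465,280) clear of the knob. The gripper is clear and the bystanders I can see look undisturbed.

```bash
python3 -c "
from bench import *
print(close_job())"
```

```text
the job is handed in; nothing more can be done
None
```

The lever arm, found to balance about 66 mm from its middle, lies level and at rest in the saddle of the one-post rest with the gripper clear, and the job is handed in at about 24.5 s; no verdict was returned.

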